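# Move the bench lamp and aim it at the cutting die

### The arm

A 7-joint arm with a two-finger parallel gripper is mounted at the origin on the work surface. World frame = base frame: x ahead of the robot, y to its left, z up, the work surface at z = 0. Lengths are in m, angles in rad, forces in N, time in s.
With the tool pointing down it reaches from about 0.425 to 0.875 m from the base axis. Payload 4.7 kg.
Tool frame: the origin (TCP) lies at the very end of the fingers, on their centre line; the grasp point (between the pads) lies 19 mm behind it; z points along the fingers, y is the line along which they close (so a half turn about z gives the same grasp; the last joint's range is limited). The gripper opens to 87 mm and grips with 3 to 60 N. Pads are 19 mm wide; open, the fingers measure 117 mm over their backs; the gripper's body (75 mm by 190 mm) begins 51 mm behind the grasp point.
Start: joints at [-1.106, 0.321, -0.07, 1.45, 0.023, 1.371, -0.057], TCP at [0.283, 0.585, 0.223] pointing down, gripper open.
Joint ranges: [-2.86, 2.86], [-0.3, 2.09], [-1.38, 1.24], [0.06, 2.45], [-1.56, 4.7], [0.09, 2.05], [-2.69, 2.69]. Speed limits (rad/s): [2.57, 2.57, 3.14, 3.14, 3.14, 3.14, 3.14].

### API

Orientations are given as a rotation vector (axis times angle).
In Python, from bench import ctrl, get_image, job gives the robot as it stands.
- The arm moves only by the shell command python3 -m crank 'ROWS' [FORCE]. ROWS is JSON, a list that holds one entry, the list of rows, each a list of 5 numbers: the shift along the tool's x, y, z in mm, then the turn about the tool's z in rad, then the closure, from -1 (fully open) to 1 (shut), so that 0 is half open. A call has 1 to 10 rows; each row shifts and turns the commanded pose from where the row before left it, along the tool's axes as they then stand; what a row does not reach is not made up. A row lasts 1/12 s, in which the tool goes at most 41.7 mm and 7.16 degrees, less where a joint would pass 70% of its speed; a pose out of reach is approached as far as the arm can. A call with a gripper value outside its range is refused whole. The fingers move at their own pace and stop on an object; FORCE is the grip in N (left out, the last holds). Time passes only in rows, so rows that do not move let the fingers close. It gives the time, the measured TCP pose, the force, the opening and the grip force at its end, in the units of the state.
- ctrl.get_state(): the state, without advancing time (a new reading comes with each control period).
- get_image(name): name is "scene" or "top"; returns a dict with "pixels" (420x560x3 uint8, red, green, blue), "fx", "fy", "cx", "cy" (pixels), "T" (4x4, takes a point from camera to world coordinates). Camera axes: x right, y down, z forward; pixel columns grow to the right and rows downward; lengths in m; the calibration is good to about 2 mm. A picture is of the moment at which its call begins. There is no depth.
- job.close_job(): hands the job in; it is judged then, once.
The state is a dict: "time": time; "joint_positions": joint angles; "qd": joint speeds; "joint_torque": joint torques, N m; "position": TCP position; "tool_rot": TCP orientation; "ft_force": force on the tool from outside, world axes, zero at the start; "torque": the same for the moment, N m; "grip_width": opening from 0.0 (shut) to 1.0 (fully open); "grip_force": force on a finger pad.
Only numpy, scipy, OpenCV 4.12 (cv2) and the standard library are available. Lean on these libraries where they do the work, as an engineer would, in place of code of your own. Each camera call takes 0.05 s, during which the arm holds its last target. There are 200 camera calls.

### The job

Lift the work lamp by the black block on top of its post, carry it round the clutter to the cork mat, and, without dropping or tipping it, stand it squarely in the middle of the mat and let go. Then take it by the wire bail on its head and swivel and tilt the head so that the lamp shines straight at the middle of the steel ring die on the marble slab; let go and leave it so. Do not disturb the die, spray bottle, thread cone, maul or basket.

Things in the scene. Friction and masses are not known exactly. Their poses are not given: they have to be found in the camera images.
- lamp: Loose work lamp, about 0.87 kg in all. Origin: centre of its base's underside, z up, x along the base's long side. Base: dark steel plate 150 (x) x 110 (y) x 16 mm. At the origin stands a post 18 mm thick with a black grip block on top (215 mm high). A white arm turns round the post and carries the tilting head: white shade 75 mm long, opening to 74 mm across, with a wire bail on top.
- lamp_grip (a point): Point in the black grip block, on the post's axis, 195 mm above the base's underside; axes as lamp. The block is fixed to post and base, 26 x 26 mm, its sides parallel to the base's, from 170 to 215 mm above the underside; it fits between the fingers from above.
- lamp_swivel (a joint): Swivel of arm and head about the post (rad), anticlockwise seen from above; 0: head points along the base's +x. White collar round the post, radius 19 mm, 128 to 162 mm above the base's underside; its arm ends at the tilt axis, 85 mm from the post's axis and 145 mm above the underside. Range -2.6 to 2.6. Friction joint, stays where left (about 0.05 N m).
- lamp_tilt (a joint): Tilt of the head (rad); 0: shines level, straight out from the post, positive: shines downwards. Range -0.6 to 1.2. Friction joint, stays where left (about 0.09 N m; head 0.12 kg).
- lamp_beam (a point): On the tilt axis, middle of the head. x: the way the lamp shines (the shade's own axis, which passes through this point); y: along the tilt axis; z: towards the bail.
- lamp_bail (a point): Middle of the bail's cross bar: steel bar 12 mm thick, parallel to the tilt axis, free for 70 mm between its two legs; in the axes of lamp_beam it lies 35 mm ahead (x) and 80 mm up (z), with 45 mm of free space between bar and shade.
- mat: Fixed cork mat 190 (x) x 150 (y) x 6 mm on the bench. Origin: centre of its underside; top at z = 6 mm. The lamp's base belongs in its middle with the long sides parallel, either way round (with the base's +x within 90 degrees of the mat's +x the swivel always reaches the die).
- die: Loose steel ring (a round cutting die), outside 84 mm, wall 4 mm, 34 mm high, lying on the slab. Origin: centre of its underside, on the slab's top; this is the point to aim at.
- slab: Fixed marble slab 110 x 110 x 25 mm. Origin: centre of its underside.
- spray: Spray bottle, white with a yellow head, 68 mm across, 198 mm high, standing. Origin: centre of its underside. Leave alone.
- cone: Grey thread cone, 68 mm across at its foot, 165 mm high, standing. Origin: centre of its underside. Leave alone.
- maul: Maul lying on its side: white head 58 mm across, x 30 to 115 mm, wooden handle to x = -100 mm. Origin: under its axis. Leave alone.
- basket: Open black basket 130 (x) x 200 (y) x 75 mm high. Origin: centre of its underside. Leave alone.
Not all that is in view belongs to the job. Leave any pink or red look-alike of the die alone.

How it is judged:
On the way:
1. the lamp stands squarely in the middle of the cork mat and has been let go (x of lamp in the frame of mat between -0.022 and 0.022 m and y of lamp in the frame of mat between -0.022 and 0.022 m and z of lamp in the frame of mat between 0.002 and 0.01 m and angle between lamp's own z axis and vertical below 0.06 rad and angle between the x axis of lamp and the x axis of mat, either way round below 0.16 rad and linear speed of lamp below 0.02 m/s and contact force between the fingers and lamp below 0.05 N), for 0.2 s.
At the end, for the whole second after the job is handed in: The lamp stands upright on the cork mat, within 22 mm of its middle along each of the mat's sides and parallel to it within 9 degrees, at rest; the line along which its head shines passes the centre of the die's underside within 22 mm sideways and 22 mm up or down, the die ahead of the lamp (x of lamp in the frame of mat between -0.022 and 0.022 m and y of lamp in the frame of mat between -0.022 and 0.022 m and z of lamp in the frame of mat between 0.002 and 0.01 m and angle between lamp's own z axis and vertical below 0.06 rad and angle between the x axis of lamp and the x axis of mat, either way round below 0.16 rad and linear speed of lamp below 0.02 m/s and velocity of joint lamp_swivel between -0.05 and 0.05 rad/s and velocity of joint lamp_tilt between -0.05 and 0.05 rad/s and y of die in the frame of lamp_beam between -0.022 and 0.022 m and z of die in the frame of lamp_beam between -0.022 and 0.022 m and x of die in the frame of lamp_beam above 0.05 m); the robot touches nothing.
It fails at once if the spray bottle, thread cone, basket or maul is moved more than 30 mm, or a standing one tipped (distance of any of spray, cone, basket, maul from where it was at the start of the episode above 0.03 m or angle between any of spray, cone, basket's own z axis and vertical above 0.35 rad).
It fails at once if the ring die is moved more than 15 mm (distance of die from where it was at the start of the episode above 0.015 m).
It fails at once if the lamp is let go of in the air, its base more than 20 mm above the bench (height (world z) of lamp above 0.028 m and contact force between the fingers and lamp below 0.05 N).
It fails at once if the lamp is tipped by more than 35 degrees (angle between lamp's own z axis and vertical above 0.61 rad).
It also fails if it takes over 61 s, if anything falls off the work surface, if the arm or the gripper's body presses on something with over 40 N, if the wrist force passes 120 N, or if a joint passes its speed limit or range.

## Working session

There is one attempt and no reset: what is moved stays moved. The work goes in short steps, Python scripts to look and compute and a shell command to move; the robot and the scene stay as the last step left them, time stands still between calls to the robot, and variables do not carry over. Pictures are saved under pics/ and viewed, at most 10 in all, crops included, and the job is handed in when it is done.

```bash
ls; mkdir -p pics
cat > h.py <<'E'
from bench import ctrl, get_image, job
import numpy as np, cv2
from scipy.spatial.transform import Rotation as R
def ray(im,u,v):
    d=np.array([(u-im["cx"])/im["fx"],(v-im["cy"])/im["fy"],1.]);T=np.array(im["T"])
    return T[:3,3],T[:3,:3]@d
def plane(im,u,v,z):
    o,d=ray(im,u,v); return o+d*(z-o[2])/d[2]
def proj(im,p):
    T=np.linalg.inv(im["T"]);q=T[:3,:3]@np.array(p)+T[:3,3]
    return np.array([q[0]/q[2]*im["fx"]+im["cx"],q[1]/q[2]*im["fy"]+im["cy"]])
def tri(i1,p1,i2,p2):
    o1,d1=ray(i1,*p1);o2,d2=ray(i2,*p2)
    s=np.linalg.lstsq(np.c_[d1,-d2],o2-o1,rcond=None)[0]
    a=o1+d1*s[0];b=o2+d2*s[1];return (a+b)/2,np.linalg.norm(a-b)
def save(im,n): cv2.imwrite("pics/"+n,cv2.cvtColor(np.asarray(im["pixels"]),cv2.COLOR_RGB2BGR))
E
python3 - <<'E'
from h import *
a=get_image("top");b=get_image("scene");save(a,"top0.png");save(b,"scene0.png")
for i in(a,b):print(i["fx"],i["fy"],i["cx"],i["cy"],np.round(i["T"],3).tolist())
s=ctrl.get_state();print(s["time"],s["position"],s["tool_rot"],np.round(R.from_rotvec(s["tool_rot"]).as_matrix(),3).tolist(),s["grip_width"])
E
```

```text
pics
394.2007031820264 394.2007031820264 282.91544592430284 207.70901328268394 [[-0.011, -0.986, 0.165, 0.437], [-1.0, 0.015, 0.021, -0.005], [-0.023, -0.165, -0.986, 0.996], [0.0, 0.0, 0.0, 1.0]]
418.6553008808302 418.6553008808302 282.9767381059066 207.07656284171884 [[-0.446, 0.601, -0.663, 1.186], [0.895, 0.298, -0.332, 0.333], [-0.003, -0.742, -0.671, 0.77], [0.0, 0.0, 0.0, 1.0]]
0.1 [0.28304273 0.58459031 0.22154599] [-7.02094917e-01 -3.06183022e+00  2.71573052e-03] [[-0.9, 0.436, -0.001], [0.436, 0.9, -0.002], [-0.0, -0.002, -1.0]] 0.9967151796951378
```

View pics/top0.png

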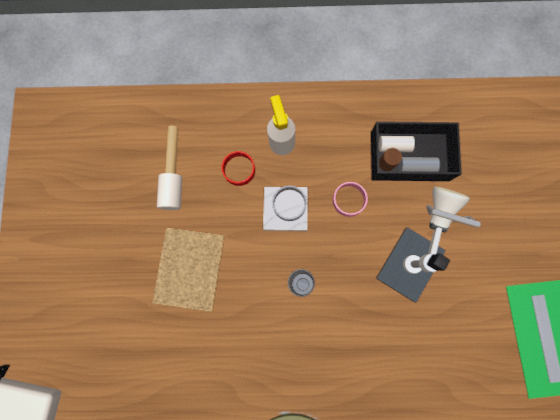

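View pics/scene0.png

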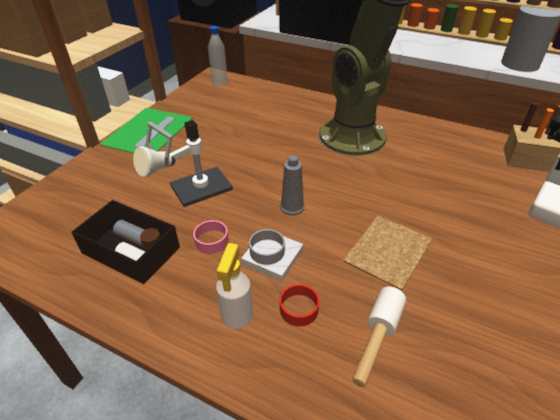

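The top view shows the lamp base around (412,264), its black block at (437,262), the mat at (189,270), the die at (289,204), the cone at (302,283) and the spray bottle at (281,135). In the scene view the block is at (193,130) and the base at (201,186).

```bash
cat > m.py <<'E'
from h import *
a=get_image("top");b=get_image("scene")
def mask(im,f,box):
    p=np.asarray(im["pixels"]).astype(int);m=f(p[...,0],p[...,1],p[...,2],p.max(2),p.min(2)).astype(np.uint8)
    k=np.zeros_like(m);x0,y0,x1,y1=box;k[y0:y1,x0:x1]=1;m&=k
    m=cv2.morphologyEx(m,cv2.MORPH_OPEN,np.ones((3,3),np.uint8))
    n,l,s,c=cv2.connectedComponentsWithStats(m);i=1+s[1:,4].argmax();return (l==i).astype(np.uint8)
def rect(im,m,z,hull=True):
    c=max(cv2.findContours(m,0,2)[0],key=len)[:,0,:]
    P=np.array([plane(im,u,v,z)[:2] for u,v in c],np.float32)
    (cx,cy),(w,h),t=cv2.minAreaRect(P)
    if w<h: w,h,t=h,w,t+90
    return np.round([cx,cy,w,h,(t+90)%180-90],4)
E
python3 - <<'E'
from m import *
mm=mask(a,lambda r,g,b,M,m:(r-b>45)&(r>140)&(g>105),(145,220,235,320));print("mat",rect(a,mm,.006))
dk=lambda r,g,b,M,m:(M<75)&(M-m<18)
m=mask(a,dk,(370,222,452,305));print("base",rect(a,m,.016),m.sum())
p=np.asarray(a["pixels"]);print(p[262,437],p[280,400],p[250,430])
bk=lambda r,g,b,M,m:(M<30)
m1=mask(a,bk,(425,250,452,272));m2=mask(b,bk,(180,115,205,145))
for i,q in((a,m1),(b,m2)):
    y,x=np.nonzero(q);print("blk",x.mean(),y.mean(),q.sum(),x.min(),x.max(),y.min(),y.max())
c=[np.array(np.nonzero(q))[::-1].mean(1) for q in(m1,m2)]
print(tri(a,c[0],b,c[1]))
m=mask(a,lambda r,g,b,M,m:(m>150),(255,180,315,235));print("slab",rect(a,m,.025))
m=mask(a,lambda r,g,b,M,m:(M<150)&(M-m<25),(268,185,312,225));print("die",rect(a,m,.059-.017),m.sum())
m=mask(a,lambda r,g,b,M,m:(M-m<30)&(M<140),(285,265,320,300));print("cone",rect(a,m,0))
print("spray",plane(a,283,140,.0),"basket",plane(a,375,125,.075),plane(a,459,125,.075),plane(a,375,180,.075),plane(a,457,180,.075))
for n,i in(("t",a),("s",b)): print(n,proj(i,(.3,-.3,.016)))
E
```

```text
mat [0.452  0.253  0.2491 0.2281 0.5412]
base [ 4.61400e-01 -3.63100e-01  4.21000e-02  4.11000e-02  5.75087e+01] 253
[70 70 70] [84 93 99] [134 128 122]Traceback (most recent call last):
  File "<stdin>", line 7, in <module>
  File "m.py", line 7, in mask
    n,l,s,c=cv2.connectedComponentsWithStats(m);i=1+s[1:,4].argmax();return (l==i).astype(np.uint8)
                                                    ~~~~~~~~~~~~~~^^
ValueError: attempt to get argmax of an empty sequence
```

Run:
```python
from m import *
p=np.asarray(a["pixels"]);q=np.asarray(b["pixels"])
def s(n,im,*uv): print(n,[im[v,u].tolist() for u,v in uv])
s("base",p,(400,280),(411,245),(395,265));s("wood",p,(350,300),(240,260),(130,270),(390,230));s("mat",p,(180,250),(190,270),(200,295),(185,285))
s("blk",p,(433,262),(438,265),(443,263));s("blkS",q,(190,128),(193,135),(196,128),(193,124));s("slab",p,(268,225),(302,225),(289,205));s("die",p,(289,189),(274,204),(304,204));s("cone",p,(302,283),(293,288))
```

```text
base [[85, 92, 100], [85, 94, 99], [83, 91, 99]]
wood [[167, 118, 77], [168, 117, 75], [159, 113, 71], [168, 120, 76]]
mat [[190, 159, 115], [182, 151, 111], [183, 154, 111], [185, 155, 110]]
blk [[23, 25, 32], [68, 67, 67], [62, 61, 62]]
blkS [[37, 31, 21], [34, 29, 23], [35, 29, 22], [45, 43, 37]]
slab [[211, 209, 213], [210, 210, 213], [212, 211, 215]]
die [[122, 118, 117], [190, 189, 192], [177, 175, 180]]
cone [[146, 152, 162], [132, 129, 132]]
```

Run:
```python
from m import *
mm=mask(a,lambda r,g,b,M,m:(g>128)&(r-b>30),(145,220,235,320));print("mat",rect(a,cv2.morphologyEx(mm,cv2.MORPH_OPEN,np.ones((5,5))),.006))
m=mask(a,lambda r,g,b,M,m:(b>=r)&(M<125),(370,222,452,305));print("base",rect(a,m,.016),m.sum())
m1=mask(a,lambda r,g,b,M,m:(M<82),(424,250,452,274));m2=mask(b,lambda r,g,b,M,m:(M<60),(180,115,205,145))
for i,q in((a,m1),(b,m2)):
    y,x=np.nonzero(q);print("blk",x.mean(),y.mean(),q.sum(),x.min(),x.max(),y.min(),y.max())
c=[np.array(np.nonzero(q))[::-1].mean(1) for q in(m1,m2)]
print(tri(a,c[0],b,c[1]))
m=mask(a,lambda r,g,b,M,m:(M-m<15)&(M>90),(255,175,315,238));print("slab",rect(a,m,.025))
m=mask(a,lambda r,g,b,M,m:(M<165)&(M-m<25),(268,183,312,225));print("die",rect(a,m,.042),m.sum())
m=mask(a,lambda r,g,b,M,m:(M-m<35),(282,262,322,302));print("cone",rect(a,m,0))
print("spray",plane(a,283,140,.0),"basket",plane(a,375,125,.075),plane(a,459,125,.075),plane(a,375,180,.075),plane(a,457,180,.075))
```

```text
mat [ 0.452   0.2542  0.19    0.1514 -8.2759]
base [  0.4561  -0.2958   0.1462   0.1073 -32.8018] 1952
blk 438.0891472868217 261.6511627906977 258 428 448 253 269
blk 191.32275132275132 130.04761904761904 189 185 197 121 139
(array([ 0.45634217, -0.29726984,  0.19373935]), np.float64(0.0012405949751194184))
slab [ 0.5973  0.0101  0.1088  0.1057 -0.9195]
die [ 6.43600e-01 -3.50000e-03  4.00000e-02  9.70000e-03  8.49207e+01] 54
cone [ 0.4144 -0.0261  0.0659  0.0621 -0.7538]
spray [0.78418473 0.0133294  0.        ] basket [ 0.79200416 -0.21325113  0.075     ] [ 0.78796752 -0.41630868  0.075     ] [ 0.65427094 -0.20646015  0.075     ] [ 0.65108116 -0.40011734  0.075     ]
```

```bash
cat > to.py <<'E'
import sys
from h import *
x,y,z,yaw=map(float,sys.argv[1:5]); s=ctrl.get_state()
M=R.from_rotvec(s["tool_rot"]).as_matrix(); d=M.T@(np.array([x,y,z])-s["position"])*1000
c=np.degrees(np.arctan2(M[1,1],M[0,1])); t=(c-yaw+180)%360-180
print("shift mm",d.round(1),"turn rad",round(np.radians(t),3),"yaw now",c.round(1),"pos",np.round(s["position"],4),"t",s["time"],"w",s["grip_width"],"F",np.round(s["ft_force"],1),s["grip_force"],"q7",np.round(s["joint_positions"],2))
E
python3 -m crank '[[[-24,-18.5,-8,0.012,-1],[-24,-18.5,-8,0.012,-1],[-24,-18.5,-8,0.012,-1],[-24,-18.5,-8,0.012,-1],[-24,-18.5,-8,0.012,-1],[-24,-18.5,-8,0.012,-1],[-24,-18.5,-8,0.012,-1],[-24,-18.5,-8,0.012,-1],[-24,-18.5,-8,0.012,-1],[-24,-18.5,-8,0.012,-1]]]'
python3 to.py .51 .1 .31 57.2
```

```text
time: 1.23
position: [0.4042, 0.3057, 0.3032]
tool_rot: [0.885, 3.014, 0.001]
ft_force: [0.4, 0.4, 0.9]
grip_width: 1.001
grip_force: 0.0
shift mm [-200.3 -115.8   -6.9] turn rad 0.001 yaw now 57.3 pos [0.4042 0.3057 0.3032] t 1.2333 w 1.0005813267229509 F [0.4 0.4 0.9] 0.0 q7 [-0.82 -0.02  0.12  1.67  0.    1.48  0.3 ]
```

Run:
```python
from m import *
for i,(n,box) in enumerate((("t",(400,170,500,270)),("s",(120,100,220,200)))):
    x0,y0,x1,y1=box;im=(a,b)[i];c=np.asarray(im["pixels"])[y0:y1,x0:x1,::-1]
    c=cv2.resize(c,None,fx=4,fy=4,interpolation=cv2.INTER_CUBIC)
    if i==0: t=c
    else: cv2.imwrite("pics/head0.png",np.hstack([t,c]))
```

```text
(no output)
```

View pics/head0.png

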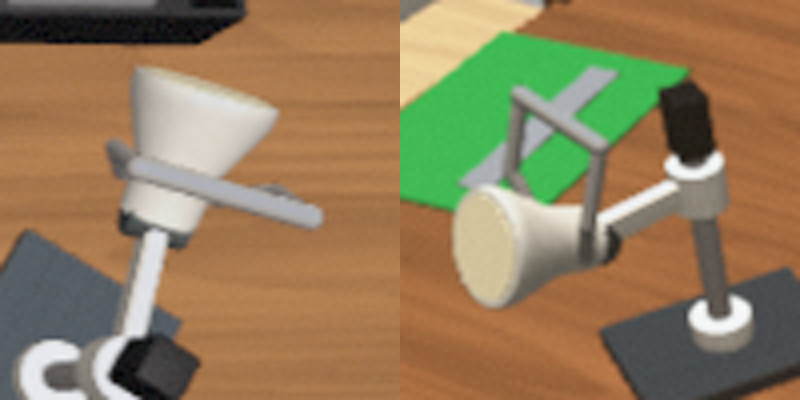

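The crops show the bail bar running from about (432,211) to (479,224) in the top view and from (149,122) to (171,137) in the scene view. It stands clear of the block.

```bash
python3 -m crank '[[[-25,-14.5,-1,0,-1],[-25,-14.5,-1,0,-1],[-25,-14.5,-1,0,-1],[-25,-14.5,-1,0,-1],[-25,-14.5,-1,0,-1],[-25,-14.5,-1,0,-1],[-25,-14.5,-1,0,-1],[-25,-14.5,0,0,-1],[-12,-26,0,0,-1],[-12,-26,0,0,-1]]]' >/dev/null
python3 -m crank '[[[-12,-26,0,0,-1],[-12,-26,0,0,-1],[-12,-26,0,0,-1],[-12,-26,0,0,-1],[-12,-26,0,0,-1],[-12,-26,0,0,-1],[-12,-26,0,0,-1],[-12,-26,0,0,-1],[-12,-26,0,0,-1],[-12,-26,0,0,-1]]]' >/dev/null
python3 to.py .4562 -.2965 .27 57.2
python3 - <<'E'
from m import *
p,e=tri(a,(456,217.7),b,(160,130));print("bail",p,e)
v=p[:2]-[.4562,-.2965];print(np.linalg.norm(v),np.degrees(np.arctan2(v[1],v[0])))
E
```

```text
shift mm [-25.9 -51.1  39.7] turn rad 0.003 yaw now 57.4 pos [ 0.4619 -0.2395  0.3097] t 3.0 w 0.9980622458294856 F [ 0.7 -0.5  0.1] 0.0 q7 [-0.29 -0.01  0.72  1.65  0.    1.49  1.43]
bail [ 0.53891871 -0.32319324  0.23277283] 0.0024575586839047413
0.08691901180109754 -17.884836535032054
```

```bash
python3 -m crank '[[[-13,-25.5,15,0,-1],[-13,-25.5,15,0,-1],[0,0,15,0,-1],[0,0,15,0,-1],[0,0,15,0,-1],[0,0,15,0,-1],[0,0,15,0,-1],[0,0,15,0,-1],[0,0,13,0,-1],[0,0,0,0,-1]]]' 55
python3 to.py .4562 -.2965 .176 57.2
```

```text
time: 3.93
position: [0.4555, -0.2934, 0.1738]
tool_rot: [-0.881, -3.011, -0.002]
ft_force: [-1.4, 0.4, -0.5]
grip_width: 0.999
grip_force: 0.0
shift mm [-2.3 -2.2 -2.2] turn rad 0.003 yaw now 57.4 pos [ 0.4555 -0.2934  0.1738] t 3.9333 w 0.998747707552869 F [-1.4  0.4 -0.5] 0.0 q7 [-0.2   0.15  0.79  1.81 -0.11  1.24  1.63]
```

```bash
python3 -m crank '[[[-2,-2,-2,0,-0.5],[0,0,0,0,0],[0,0,0,0,0.5],[0,0,0,0,1],[0,0,0,0,1],[0,0,0,0,1],[0,0,0,0,1],[0,0,0,0,1],[0,0,-2,0,1],[0,0,-4,0,1]]]' 55
python3 -m crank '[[[0,0,-6,0,1],[0,0,-8,0,1],[0,0,-10,0,1],[0,0,-6,0,1],[0,0,-3,0,1],[0,0,0,0,1]]]' 55
python3 - <<'E'
from h import *
a=get_image("top");b=get_image("scene");
A=np.asarray(a["pixels"])[150:350,330:530];B=np.asarray(b["pixels"])[60:260,90:290]
cv2.imwrite("pics/lift.png",cv2.resize(np.hstack([A,B])[...,::-1],None,fx=2,fy=2))
E
```

```text
time: 4.77
position: [0.4566, -0.2983, 0.1844]
tool_rot: [-0.884, -3.014, -0.0]
ft_force: [-0.3, -0.1, -1.2]
grip_width: 0.323
grip_force: 0.0
time: 5.27
position: [0.4573, -0.2987, 0.2184]
tool_rot: [0.884, 3.013, 0.0]
ft_force: [0.3, -0.4, -7.7]
grip_width: 0.293
grip_force: 55.0
```

View pics/lift.png

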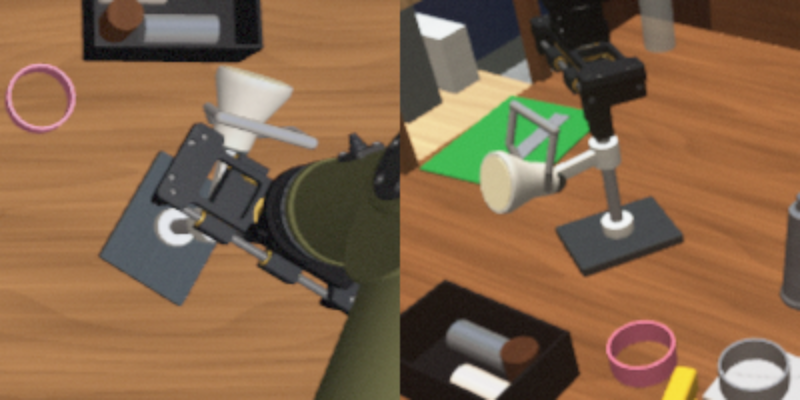

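The lamp hangs level off the bench, but the fingers may have closed high on the block. I'll measure the lift height using the base corners: (411,226), (380,278) and (420,302) in the top view; (168,179), (230,160) and (183,196) in the scene view.

```bash
python3 - <<'E'
from h import *
a=get_image("top");b=get_image("scene")
# foot collar
print(tri(a,(418.5,263),b,(198.5,171)))
# corner nearest -y/-x: top crop (180,303) ; scene far corner (642,200)
print(tri(a,(420,301.5),b,(211,160)))
# corner top crop (100,257); scene crop (682,238)
print(tri(a,(380,278.5),b,(231,179)))
# corner top crop (165,152); scene crop (585,270)
print(tri(a,(412.5,226),b,(182.5,195)))
E
python3 to.py .4562 -.2965 .176 57.2
```

```text
(array([ 0.45640912, -0.2986033 ,  0.06158972]), np.float64(0.004095086513558623))
(array([ 0.37034295, -0.3095861 ,  0.03874195]), np.float64(0.00947399656349194))
(array([ 0.42219793, -0.21404944,  0.03815296]), np.float64(0.0009774177012338227))
(array([ 0.54442853, -0.29418144,  0.04312127]), np.float64(0.008036262676077665))
shift mm [ 1.2  1.3 41. ] turn rad 0.002 yaw now 57.3 pos [ 0.4565 -0.2982  0.217 ] t 5.4667 w 0.2942327415858824 F [ 0.2 -0.4 -7.9] 54.99416836537421 q7 [-0.2   0.12  0.8   1.74 -0.09  1.32  1.61]
```

```bash
python3 -m crank '[[[0,0,8,0,1],[0,0,8,0,1],[0,0,4,0,1],[0,0,2,0,1],[0,0,1,0,1],[0,0,0,0,1]]]' 55; python3 to.py .4562 -.2965 .176 57.2
```

```text
time: 5.97
position: [0.4568, -0.2985, 0.1942]
tool_rot: [-0.884, -3.014, 0.0]
ft_force: [0.0, 0.1, -7.1]
grip_width: 0.297
grip_force: 55.0
shift mm [ 1.5  1.3 18.2] turn rad 0.002 yaw now 57.3 pos [ 0.4568 -0.2985  0.1942] t 5.9667 w 0.2967087385769156 F [ 0.   0.1 -7.1] 54.99412718228996 q7 [-0.2   0.14  0.8   1.78 -0.1   1.27  1.62]
```

```bash
python3 -m crank '[[[0,0,1,0,1],[0,0,1,0,1],[0,0,1,0,1],[0,0,0,0,1]]]' 55
```

```text
time: 6.3
position: [0.4569, -0.2985, 0.1915]
tool_rot: [0.884, 3.015, 0.0]
ft_force: [0.5, 0.5, -7.5]
grip_width: 0.299
grip_force: 55.0
```

```bash
python3 -m crank '[[[0,0,1.5,0,1],[0,0,1.5,0,1],[0,0,1.5,0,1],[0,0,0,0,1]]]' 55; python3 -m crank '[[[0,0,1.5,0,1],[0,0,1.5,0,1],[0,0,0,0,1]]]' 55
```

```text
time: 6.63
position: [0.4567, -0.2983, 0.1866]
tool_rot: [-0.884, -3.014, -0.0]
ft_force: [-0.8, 1.5, -7.6]
grip_width: 0.293
grip_force: 55.0
time: 6.88
position: [0.457, -0.2988, 0.1864]
tool_rot: [0.885, 3.014, 0.002]
ft_force: [-5.9, 3.5, 6.9]
grip_width: 0.292
grip_force: 55.0
```

```bash
python3 -m crank '[[[0,0,0,0,0],[0,0,0,0,0],[0,0,0,0,0],[0,0,4,0,0],[0,0,4,0,0],[0,0,0,0,0.5],[0,0,0,0,1],[0,0,0,0,1],[0,0,0,0,1],[0,0,0,0,1]]]' 58; python3 -m crank '[[[0,0,0,0,1],[0,0,0,0,1],[0,0,0,0,1]]]' 58; python3 to.py .456 -.29 .39 57.2
```

```text
time: 7.72
position: [0.4568, -0.2987, 0.176]
tool_rot: [0.885, 3.014, -0.0]
ft_force: [-0.4, -0.8, -0.2]
grip_width: 0.295
grip_force: 58.0
time: 7.97
position: [0.4568, -0.2987, 0.176]
tool_rot: [0.885, 3.014, -0.0]
ft_force: [0.8, -2.0, -1.7]
grip_width: 0.292
grip_force: 58.0
shift mm [   5.4    6.8 -214. ] turn rad 0.002 yaw now 57.3 pos [ 0.4568 -0.2987  0.176 ] t 7.9667 w 0.2919469593710827 F [ 0.8 -2.  -1.7] 57.998455530032516 q7 [-0.19  0.15  0.8   1.8  -0.12  1.24  1.64]
```

```bash
python3 -m crank '[[[0,0,-6,0,1],[0,0,-14,0,1],[0,0,-22,0,1],[0,0,-28,0,1],[0,0,-30,0,1],[0,0,-30,0,1],[0,0,-30,0,1],[0,0,-24,0,1],[0,0,-14,0,1],[0,0,-6,0,1]]]' 58; python3 to.py .50 0 .38 69.5
```

```text
time: 8.8
position: [0.457, -0.2984, 0.3816]
tool_rot: [0.884, 3.014, 0.0]
ft_force: [1.0, -0.3, -9.1]
grip_width: 0.293
grip_force: 58.0
shift mm [125.  274.4   1.6] turn rad -0.213 yaw now 57.3 pos [ 0.457  -0.2984  0.3816] t 8.8 w 0.2929576418908887 F [ 1.  -0.3 -9.1] 57.99846472218633 q7 [-0.22  0.07  0.8   1.46 -0.05  1.64  1.58]
```

```bash
python3 -m crank '[[[3.6,5.4,0,0,1],[7.1,10.9,0,0,1],[10.7,16.3,0,0,1],[14.2,21.8,0,0,1],[17.8,27.2,0,0,1],[17.8,27.2,0,0,1],[17.8,27.2,0,0,1],[17.8,27.2,0,0,1],[17.8,27.2,0,0,1],[17.8,27.2,0,0,1]]]' 58; python3 -m crank '[[[17.8,27.2,0,0,1],[17.8,27.2,0,0,1],[17.8,27.2,0,0,1],[17.8,27.2,0,0,1],[17.8,27.2,0,0,1],[17.8,27.2,0,0,1],[17.8,27.2,0,0,1],[14.2,21.8,0,0,1],[10.7,16.3,0,0,1],[7.1,10.9,0,0,1]]]' 58;python3 -m crank '[[[3.6,5.4,0,-0.02,1],[0,0,0,-0.04,1],[0,0,0,-0.06,1],[0,0,0,-0.06,1],[0,0,0,-0.06,1],[0,0,0,-0.06,1],[0,0,0,-0.06,1],[0,0,0,-0.04,1],[0,0,0,-0.026,1],[0,0,0,0,1]]]' 58;
python3 to.py .452 .254 .25 81.7
```

```text
time: 9.63
position: [0.4529, -0.0363, 0.3779]
tool_rot: [-0.882, -3.011, 0.002]
ft_force: [0.8, 0.1, -8.3]
grip_width: 0.299
grip_force: 58.0
time: 10.47
position: [0.4498, 0.2508, 0.3771]
tool_rot: [-0.877, -3.012, 0.005]
ft_force: [-0.2, 0.5, -7.8]
grip_width: 0.293
grip_force: 58.0
time: 11.3
position: [0.452, 0.2524, 0.3793]
tool_rot: [-0.228, -3.132, 0.003]
ft_force: [0.0, -0.4, -7.9]
grip_width: 0.292
grip_force: 58.0
shift mm [1.000e-01 1.900e+00 1.293e+02] turn rad -0.001 yaw now 81.7 pos [0.452  0.2524 0.3793] t 11.3 w 0.29232635482059816 F [ 0.  -0.4 -7.9] 57.99822681583464 q7 [-0.71  0.01  0.15  1.5  -0.    1.63  0.87]
```

```bash
python3 -m crank '[[[0,0,8,0,1],[0,0,16,0,1],[0,0,20,0,1],[0,0,24,0,1],[0,0,24,0,1],[0,0,24,0,1],[0,0,16,0,1],[0,0,10,0,1],[0,0,6,0,1],[0,0,0,0,1]]]' 58; python3 to.py .452 .254 .186 81.7
python3 - <<'E'
from h import *
a=get_image("top");b=get_image("scene");
A=np.asarray(a["pixels"])[180:380,100:300];B=np.asarray(b["pixels"])[120:320,300:500]
cv2.imwrite("pics/low.png",cv2.resize(np.hstack([A,B])[...,::-1],None,fx=2,fy=2))
E
```

```text
time: 12.13
position: [0.4515, 0.2534, 0.2307]
tool_rot: [-0.228, -3.132, 0.002]
ft_force: [-0.3, 0.5, -7.4]
grip_width: 0.296
grip_force: 58.0
shift mm [-0.4  0.7 44.7] turn rad -0.0 yaw now 81.7 pos [0.4515 0.2534 0.2307] t 12.1333 w 0.2955690060162979 F [-0.3  0.5 -7.4] 57.99821963533759 q7 [-0.71  0.04  0.15  1.77 -0.01  1.34  0.87]
```

View pics/low.png

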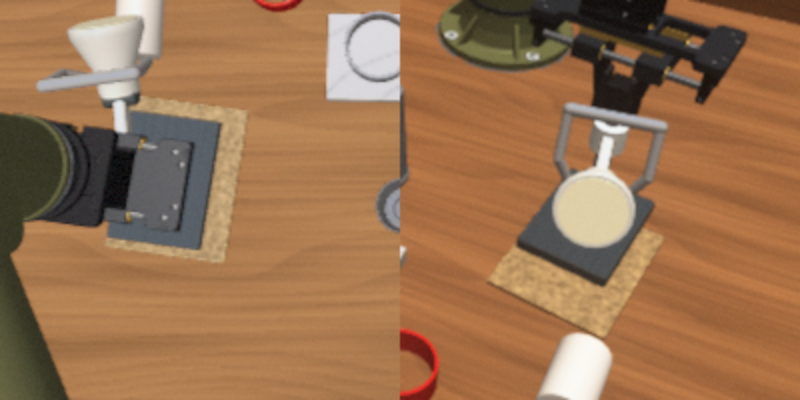

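The base is parallel to the mat and centred over it, allowing for parallax.

```bash
python3 -m crank '[[[0,0.7,6,0,1],[0,0,10,0,1],[0,0,10,0,1],[0,0,8,0,1],[0,0,4,0,1],[0,0,2,0,1],[0,0,1.5,0,1],[0,0,1.5,0,1],[0,0,0,0,1],[0,0,0,0,1]]]' 58; python3 -m crank '[[[0,0,1,0,1],[0,0,1,0,1],[0,0,0,0,1]]]' 58
```

```text
time: 13.07
position: [0.4524, 0.2549, 0.1894]
tool_rot: [0.227, 3.133, 0.001]
ft_force: [-0.1, 0.0, -7.4]
grip_width: 0.296
grip_force: 58.0
time: 13.32
position: [0.4521, 0.2548, 0.187]
tool_rot: [-0.227, -3.133, 0.0]
ft_force: [-0.5, -0.2, -6.7]
grip_width: 0.296
grip_force: 58.0
```

```bash
python3 -m crank '[[[0,0,1.5,0,1],[0,0,1.5,0,1],[0,0,0,0,1]]]' 58; python3 -m crank '[[[0,0,1.5,0,1],[0,0,0,0,1]]]' 58
```

```text
time: 13.57
position: [0.452, 0.2547, 0.1836]
tool_rot: [-0.227, -3.133, 0.001]
ft_force: [0.1, -0.1, -7.7]
grip_width: 0.295
grip_force: 58.0
time: 13.73
position: [0.4521, 0.2547, 0.1823]
tool_rot: [-0.227, -3.133, 0.0]
ft_force: [0.7, -0.6, -8.2]
grip_width: 0.296
grip_force: 58.0
```

```bash
python3 -m crank '[[[0,0,1.5,0,1],[0,0,0,0,1]]]' 58; python3 -m crank '[[[0,0,1,0,1],[0,0,0,0,1]]]' 58
```

```text
time: 13.9
position: [0.4522, 0.2548, 0.1821]
tool_rot: [0.227, 3.133, 0.0]
ft_force: [-3.3, -1.7, -0.6]
grip_width: 0.292
grip_force: 58.0
time: 14.07
position: [0.4522, 0.2548, 0.1821]
tool_rot: [0.227, 3.133, 0.001]
ft_force: [-5.7, -3.4, 5.5]
grip_width: 0.296
grip_force: 58.0
```

Contact with the mat. I'll let go, rise clear to about TCP 0.32, and stay still for a look.

```bash
python3 -m crank '[[[0,0,-0.5,0,0.3],[0,0,0,0,-0.3],[0,0,0,0,-1],[0,0,0,0,-1],[0,0,0,0,-1],[0,0,-15,0,-1],[0,0,-25,0,-1],[0,0,-30,0,-1],[0,0,-30,0,-1],[0,0,-20,0,-1]]]' 10;python3 -m crank '[[[35,0,0,0,-1],[35,0,0,0,-1],[35,0,0,0,-1],[0,0,0,0,-1],[0,0,0,0,-1]]]'
python3 to.py .5 .254 .3 81.7
python3 - <<'E'
from m import *
m=mask(a,lambda r,g,b,M,m:(b>=r)&(M<125),(140,220,235,320));print("base",rect(a,m,.022),m.sum())
A=np.asarray(a["pixels"])[170:320,130:280];B=np.asarray(b["pixels"])[120:270,320:470]
cv2.imwrite("pics/rel.png",cv2.resize(np.hstack([A,B])[...,::-1],None,fx=2.6666,fy=2.6666))
E
```

```text
time: 14.9
position: [0.453, 0.2553, 0.3037]
tool_rot: [0.227, 3.13, 0.004]
ft_force: [0.3, 0.1, -0.3]
grip_width: 0.937
grip_force: 0.0
time: 15.32
position: [0.3472, 0.2707, 0.3011]
tool_rot: [0.222, 3.132, 0.002]
ft_force: [0.2, -0.1, 0.4]
grip_width: 0.999
grip_force: 0.0
shift mm [-153.7    4.9    1.4] turn rad 0.004 yaw now 81.9 pos [0.3472 0.2707 0.3011] t 15.3167 w 0.9987454819186505 F [ 0.2 -0.1  0.4] 0.0 q7 [-0.78 -0.16  0.05  1.81  0.01  1.49  0.7 ]
base [ 0.4503  0.2532  0.1458  0.1075 -8.5055] 2037
```

View pics/rel.png

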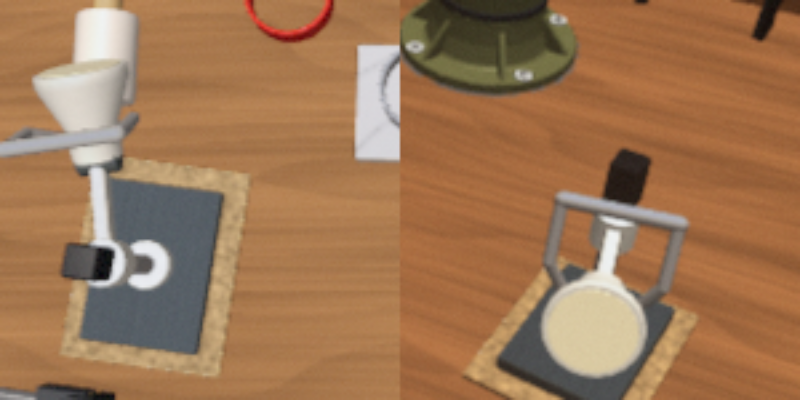

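Run:
```python
from m import *
for i,box in((a,(262,183,312,228)),(b,(240,228,298,270))):
    m=mask(i,lambda r,g,b,M,m:(M<195)&(M-m<20),box)
    c=max(cv2.findContours(m,0,2)[0],key=len);e=cv2.fitEllipse(cv2.convexHull(c));print(m.sum(),np.round(e[0],1),np.round(e[1],1),cv2.boundingRect(c))
    print(plane(i,*e[0],.059).round(4),plane(i,*e[0],.042).round(4))
p=np.array([.5367,.263,.2388]);print("bail",proj(a,p),proj(b,p))
u=np.array([-np.sin(.113),np.cos(.113),0])*.035
for s in(1,-1):print(proj(a,p+s*u),proj(b,p+s*u))
A=np.asarray(a["pixels"])[175:241,120:180];B=np.asarray(b["pixels"])[180:246,375:435];D=np.asarray(a["pixels"])[172:238,257:323];E=np.asarray(b["pixels"])[215:281,238:304]
cv2.imwrite("pics/c.png",cv2.resize(np.hstack([A,B,D,E])[...,::-1],None,fx=3,fy=3,interpolation=cv2.INTER_CUBIC))
```

```text
169 [289.9 198.5] [25.6 32.4] (274, 186, 33, 19)
[ 0.6156 -0.0028  0.059 ] [ 0.6188 -0.0027  0.042 ]
756 [266.6 247. ] [36.1 37.7] (249, 230, 36, 35)
[0.622  0.0077 0.059 ] [ 6.085e-01 -1.000e-04  4.200e-02]
bail [153.73532809 222.96438992] [401.13952974 198.20041353]
[135.95166433 225.21829241] [419.65226938 202.27108243]
[171.52193533 220.71011437] [383.03124285 194.21867762]
```

View pics/c.png

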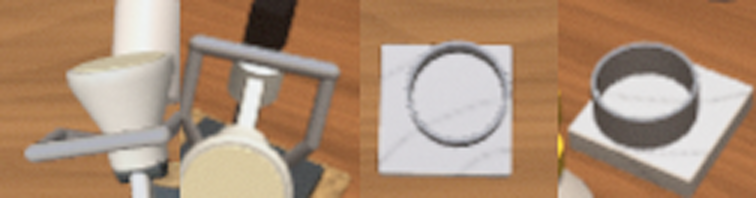

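The crop confirms the bail at about (153,223) in the top view and (404,199) in the scene view. The die rim is centred at about (290,203) and (267,241).

```bash
python3 - <<'E'
from h import *
a=get_image("top");b=get_image("scene")
D,e=tri(a,(290,202.7),b,(267,241.3));print("die rim",D,e)
P,e=tri(a,(153.3,222.8),b,(403.7,199.2));print("bail",P,e)
q=[plane(a,120+x/3,175+y/3,P[2]) for x,y in((35,154),(165,133))];d=q[0]-q[1];print("bar len",np.linalg.norm(d),"head dir",np.degrees(np.arctan2(d[1],d[0]))-90)
o=np.array([.4503,.2532])
v=P[:2]-o;print("r",np.linalg.norm(v),np.degrees(np.arctan2(v[1],v[0])))
for dd in ((D[0],D[1]),(.606,-.003)):
    w=np.array(dd)-o;L=np.linalg.norm(w);ph=np.arctan2(w[1],w[0]);t=np.arctan2(.151-.025,L-.085)
    print("goal dir",np.degrees(ph),"tilt",t,"bail r,z",.085+.035*np.cos(t)+.08*np.sin(t),.151+.08*np.cos(t)-.035*np.sin(t))
E
python3 to.py .536 .264 .3 8
```

```text
die rim [ 0.60492282 -0.00179074  0.05747261] 0.002517681679030572
bail [0.53671435 0.26633929 0.23720033] 0.0037838124258009454
bar len 0.08572241152033117 head dir 8.458581104918295
r 0.08740755990209638 8.645597174620004
goal dir -58.76796345210344 tilt 0.5337532951401203 bail r,z 0.15583307675806368 0.2020654015649173
goal dir -58.71176423156491 tilt 0.5304994542438782 bail r,z 0.15566654338768748 0.2022956103934448
shift mm [-185.6   21.8    0.3] turn rad 1.285 yaw now 81.6 pos [0.3492 0.2696 0.3003] t 15.6167 w 0.9966089567004611 F [-0.1  1.   0.1] 0.0 q7 [-0.78 -0.15  0.05  1.81  0.01  1.49  0.7 ]
```

```bash
python3 -m crank '[[[0,0,0,-0.1,-1],[0,0,0,-0.12,-1],[0,0,0,-0.12,-1],[0,0,0,-0.12,-1],[0,0,0,-0.12,-1],[0,0,0,-0.12,-1],[0,0,0,-0.12,-1],[0,0,0,-0.12,-1],[0,0,0,-0.12,-1],[0,0,0,-0.12,-1]]]' >/dev/null;python3 -m crank '[[[0,0,0,-0.12,-1],[0,0,0,-0.12,-1],[0,0,0,-0.12,-1],[0,0,0,-0.12,-1],[0,0,0,-0.12,-1],[0,0,0,-0.086,-1],[0,0,0,0,-1],[0,0,0,0,-1]]]' >/dev/null
python3 to.py .5367 .2660 .285 188.5
```

```text
shift mm [  31.3 -185.4   15.3] turn rad -0.001 yaw now -171.6 pos [0.3487 0.2698 0.3003] t 17.1167 w 1.0006153349095928 F [ 0.4  0.1 -1.2] 0.0 q7 [-0.93 -0.16  0.19  1.81  0.03  1.49  2.54]
```

Joint 7 would come close to its limit this way round, so I'll use the opposite half-turn.

```bash
python3 -m crank '[[[0,0,0,0.1,-1],[0,0,0,0.12,-1],[0,0,0,0.12,-1],[0,0,0,0.12,-1],[0,0,0,0.12,-1],[0,0,0,0.12,-1],[0,0,0,0.12,-1],[0,0,0,0.12,-1],[0,0,0,0.12,-1],[0,0,0,0.12,-1]]]' >/dev/null;python3 -m crank '[[[0,0,0,0.12,-1],[0,0,0,0.12,-1],[0,0,0,0.12,-1],[0,0,0,0.12,-1],[0,0,0,0.12,-1],[0,0,0,0.12,-1],[0,0,0,0.12,-1],[0,0,0,0.12,-1],[0,0,0,0.12,-1],[0,0,0,0.12,-1]]]' >/dev/null
python3 -m crank '[[[0,0,0,0.12,-1],[0,0,0,0.12,-1],[0,0,0,0.12,-1],[0,0,0,0.12,-1],[0,0,0,0.12,-1],[0,0,0,0.12,-1],[0,0,0,0.04,-1],[0,0,0,0,-1],[0,0,0,0,-1]]]' >/dev/null
python3 to.py .5367 .2660 .285 8.5
```

```text
shift mm [-32.2 185.5  15.5] turn rad 0.003 yaw now 8.7 pos [0.3485 0.2698 0.3005] t 19.5333 w 0.9994940777076995 F [ 0.4 -0.8  0.5] 0.0 q7 [-0.68 -0.15 -0.03  1.81 -0.01  1.49 -0.56]
```

```bash
python3 -m crank '[[[-4.6,26.5,2.2,0,-1],[-4.6,26.5,2.2,0,-1],[-4.6,26.5,2.2,0,-1],[-4.6,26.5,2.2,0,-1],[-4.6,26.5,2.2,0,-1],[-4.6,26.5,2.2,0,-1],[-4.6,26.5,2.2,0,-1],[0,0,0,0,-0.3],[0,0,0,0,-0.3]]]' 6 >/dev/null
python3 to.py .5367 .2660 .220 8.5
python3 - <<'E'
from h import *
a=get_image("top");b=get_image("scene");
A=np.asarray(a["pixels"])[150:300,80:230];B=np.asarray(b["pixels"])[120:270,330:480]
cv2.imwrite("pics/bail.png",cv2.resize(np.hstack([A,B])[...,::-1],None,fx=2.6666,fy=2.6666))
E
```

```text
shift mm [ 0.7 -0.4 63.8] turn rad 0.002 yaw now 8.6 pos [0.5373 0.2654 0.2838] t 20.2833 w 0.9151912460344157 F [-0.3  0.5 -0.3] 0.0 q7 [-0.58  0.19  0.09  1.49 -0.02  1.46 -0.34]
```

View pics/bail.png

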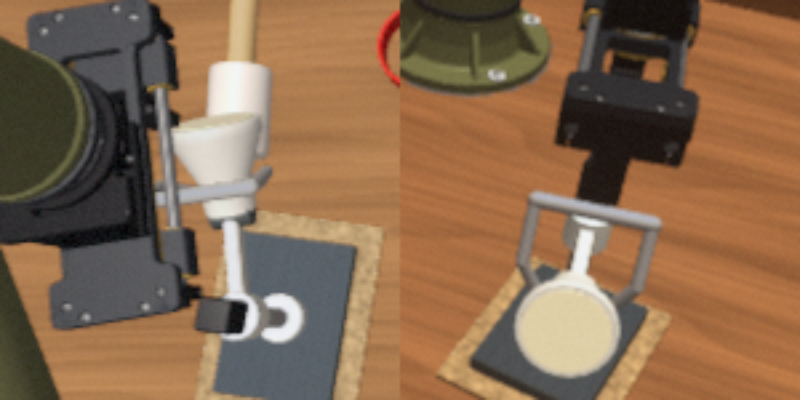

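The gripper is squared to the bail bar and above it, clear of the block.

```bash
python3 -m crank '[[[0,0,10,0,0],[0,0,12,0,0],[0,0,12,0,0],[0,0,12,0,0],[0,0,12,0,0],[0,0,6,0,0],[0,0,0,0,0],[0,0,0,0,0.5],[0,0,0,0,1],[0,0,0,0,1]]]' 6
python3 -m crank '[[[0,0,0,0,1],[0,0,0,0,1],[0,0,0,0,1],[0,0,0,0,1]]]' 6; python3 to.py .5367 .2660 .220 8.5
```

```text
time: 21.22
position: [0.537, 0.2664, 0.222]
tool_rot: [2.046, 2.383, 0.002]
ft_force: [0.4, -0.0, 0.2]
grip_width: 0.354
grip_force: 0.0
time: 21.55
position: [0.5367, 0.2663, 0.2215]
tool_rot: [2.046, 2.384, 0.001]
ft_force: [0.4, 0.7, 0.9]
grip_width: 0.133
grip_force: 6.0
shift mm [-0.3 -0.   1.5] turn rad 0.004 yaw now 8.7 pos [0.5367 0.2663 0.2215] t 21.55 w 0.13330321961212618 F [0.4 0.7 0.9] 5.98971426486969 q7 [-0.58  0.21  0.09  1.59 -0.02  1.34 -0.34]
```

```bash
python3 -m crank '[[[-5.14,-0.15,0,0.0588,1],[-5.14,-0.15,0,0.0588,1],[-5.14,-0.15,0,0.0588,1],[-5.14,-0.15,0,0.0588,1],[-5.14,-0.15,0,0.0588,1],[-5.14,-0.15,0,0.0588,1],[-5.14,-0.15,0,0.0588,1],[-5.14,-0.15,0,0.0588,1],[-5.14,-0.15,0,0.0588,1],[-5.14,-0.15,0,0.0588,1]]]' 6
python3 - <<'E'
import numpy as np
f=np.radians(-58.75);print(.4503+.0874*np.cos(f),.2532+.0874*np.sin(f))
E
python3 to.py .4956 .1785 .2215 -58.75
```

```text
time: 22.38
position: [0.5292, 0.2165, 0.2214]
tool_rot: [-2.651, -1.685, -0.001]
ft_force: [-0.4, 1.6, -0.0]
grip_width: 0.135
grip_force: 6.0
0.49564078276322954 0.17848070250318446
shift mm [-48.6 -14.3  -0.1] turn rad 0.587 yaw now -25.1 pos [0.5292 0.2165 0.2214] t 22.3833 w 0.13452994790442938 F [-0.4  1.6 -0. ] 5.95394141972065 q7 [-0.58  0.15  0.16  1.66 -0.03  1.33 -0.85]
```

```bash
python3 -m crank '[[[-5.14,-0.15,0,0.0588,1],[-5.14,-0.15,0,0.0588,1],[-5.14,-0.15,0,0.0588,1],[-5.14,-0.15,0,0.0588,1],[-5.14,-0.15,0,0.0588,1],[-5.14,-0.15,0,0.0588,1],[-5.14,-0.15,0,0.0588,1],[-5.14,-0.15,0,0.0588,1],[-5.14,-0.15,0,0.0588,1],[-5.14,-0.15,0,0.0588,1]]]' 6
python3 -m crank '[[[0,0,0,0,1],[0,0,0,0,1]]]' 6 >/dev/null;python3 to.py .4956 .1785 .2215 -58.75
```

```text
time: 23.22
position: [0.4954, 0.1786, 0.2214]
tool_rot: [-3.025, -0.844, -0.001]
ft_force: [0.1, 1.5, 0.7]
grip_width: 0.134
grip_force: 6.0
shift mm [ 0.1 -0.  -0.1] turn rad 0.003 yaw now -58.6 pos [0.4955 0.1784 0.2214] t 23.3833 w 0.13139641413156777 F [-0.8  0.3  1.3] 5.97567580640316 q7 [-0.59  0.06  0.2   1.77 -0.01  1.32 -1.41]
```

```bash
python3 -m crank '[[[0,8,0.6,0,1],[0,7.9,1.3,0,1],[0,7.7,2,0,1],[0,7.5,2.7,0,1],[0,7.2,3.4,0,1],[0,6.9,4.1,0,1],[0,6.5,4.7,0,1],[0,6,5.2,0,1],[0,5.5,5.8,0,1],[0,5,6.3,0,1]]]' 6
python3 -m crank '[[[0,0,0,0,1],[0,0,0,0,1]]]' 6 >/dev/null;python3 to.py .5312 .1200 .1853 -58.75
python3 - <<'E'
from m import *
m=mask(a,lambda r,g,b,M,m:(b>=r)&(M<125),(140,220,235,320));print("base",rect(a,m,.022),m.sum())
A=np.asarray(a["pixels"])[150:300,140:320];B=np.asarray(b["pixels"])[130:280,240:420]
cv2.imwrite("pics/tilt.png",cv2.resize(np.hstack([A,B])[...,::-1],None,fx=2.2222,fy=2.2222))
E
```

```text
time: 24.22
position: [0.5312, 0.1194, 0.1844]
tool_rot: [-3.025, -0.848, 0.0]
ft_force: [-0.3, 1.1, 1.0]
grip_width: 0.131
grip_force: 6.0
shift mm [ 0.9 -0.9 -1.1] turn rad 0.0 yaw now -58.7 pos [0.5309 0.1188 0.1842] t 24.3833 w 0.1304218934765561 F [ 0.8 -1.2 -0.7] 6.0031648725271225 q7 [-0.51  0.12  0.26  1.78 -0.03  1.25 -1.27]Traceback (most recent call last):
  File "<stdin>", line 2, in <module>
  File "m.py", line 7, in mask
    n,l,s,c=cv2.connectedComponentsWithStats(m);i=1+s[1:,4].argmax();return (l==i).astype(np.uint8)
                                                    ~~~~~~~~~~~~~~^^
ValueError: attempt to get argmax of an empty sequence
```

```bash
python3 -m crank '[[[0,0,0,0,0.6],[0,0,0,0,0.2],[0,0,0,0,0],[0,0,0,0,0],[0,0,0,0,0],[0,0,-10,0,0],[0,0,-25,0,0],[0,0,-30,0,0],[0,0,-35,0,0],[0,0,-20,0,0]]]' 6
python3 -m crank '[[[-20,20,0,0,0],[-25,25,0,0,0],[-25,25,0,0,0],[-25,25,0,0,0],[-25,25,0,0,0],[0,0,0,0,0],[0,0,0,0,0]]]' 6
python3 - <<'E'
from m import *
A=np.asarray(a["pixels"])[150:300,140:320];B=np.asarray(b["pixels"])[130:280,240:420]
cv2.imwrite("pics/tilt.png",cv2.resize(np.hstack([A,B])[...,::-1],None,fx=2.2222,fy=2.2222))
m=mask(a,lambda r,g,b,M,m:(b>=r)&(M<125),(140,220,235,320));print("base",rect(a,m,.022),m.sum())
E
```

```text
time: 25.32
position: [0.532, 0.1202, 0.3098]
tool_rot: [-3.024, -0.848, -0.008]
ft_force: [1.8, -0.3, -0.4]
grip_width: 0.502
grip_force: 0.0
time: 25.9
position: [0.4907, -0.0474, 0.3064]
tool_rot: [-3.027, -0.84, -0.003]
ft_force: [0.1, 0.1, 0.2]
grip_width: 0.498
grip_force: 0.0
base [ 0.4504  0.253   0.146   0.1072 -8.3588] 1887
```

View pics/tilt.png

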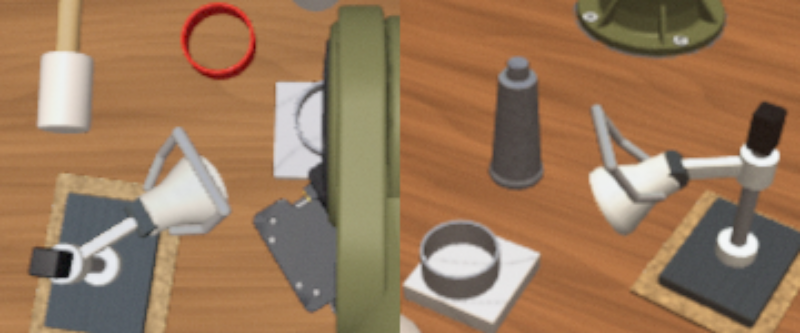

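The base did not move and the head points at the die. The bail bar's centre is at about (231,227) in the top view and (333,193) in the scene view.

Run:
```python
from h import *
a=get_image("top");b=get_image("scene")
p=(.5309,.1192,.2015);print(proj(a,p),proj(b,p),tri(a,(230.7,227.4),b,(332.7,193)))
P=np.array(p);f=np.radians(-58.7);u=np.array([-np.sin(f),np.cos(f),0])*.035
for s in(1,-1):print(((proj(a,P+s*u)-[140,150])*2.222).round(),((proj(b,P+s*u)-[240,130])*2.222+[400,0]).round())
# achieved aim from measured bail
o=np.array([.4504,.2530]);D=np.array([.605,-.002])
w=P[:2]-o;al=np.arctan2(P[2]-.151,np.linalg.norm(w)-.085);t=np.arctan2(80,35)-al;ph=np.arctan2(w[1],w[0])
d=D-o;L=d@[np.cos(ph),np.sin(ph)];print("tilt",t,"side",np.cross([np.cos(ph),np.sin(ph)],d),"vert",(.025-.151)*np.cos(t)+(L-.085)*np.sin(t))
```

```text
[230.13415534 227.13413326] [331.39786053 190.17885111] (array([0.53059496, 0.12080544, 0.19398469]), np.float64(0.0034260471362183194))
[181. 139.] [609. 158.]
[220. 204.] [597. 111.]
tilt 0.5411313773149706 side 0.0010117222494109568 vert 0.0018243159463039449<stdin>:9: DeprecationWarning: Arrays of 2-dimensional vectors are deprecated. Use arrays of 3-dimensional vectors instead. (deprecated in NumPy 2.0)
```

```bash
python3 -c "
from h import *
print(job.close_job())"
```

```text
the job is handed in; nothing more can be done
None
```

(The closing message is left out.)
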